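# Pin a spool into the ribbon rack with its spindle

## Task

Load the ribbon rack: lay the square-ended wooden spool on the block between the rack's two upright posts, lying flat with its bore in line with the holes in the posts, and let go of it. Then take the wooden spindle by its flat tab and thread its round end through one post, the spool and the other post, from whichever side suits, until the tip sticks out about 15 mm beyond the far post. Finish still holding the spindle there in the gripper, at rest and without forcing it against the rack, and leave the tin, jar, egg and thimble where they are.

Things in the scene. Friction and masses are not known exactly. Their poses are not given: they have to be found in the camera images.
- rack_mid (a point): Point on the common axis of the two post holes of the dark-wood rack (fixed), half-way between the posts, 70 mm above the work surface. x: along the holes, level; z up. Posts: 12 mm thick, from 44 to 56 mm either side of this point along x, 46 mm wide, tops 22 mm above it. Holes: round, 16 mm, flared 2 mm at both faces, ringed in thin brass. Symmetric end for end.
- rack_block (a point): Centre of the flat top of the rack's block, midway between the posts, 20 mm straight below rack_mid; axes as rack_mid. The block is 60 mm long (x), 26 mm wide (y), its top 50 mm above the work surface. The spool belongs on it, its centre then at rack_mid. Under all lies the rack's base board, 150 x 76 x 12 mm.
- spool_center (a point): Centre of the loose light-wood spool, lying on its side, 20 mm above the work surface. x: its axis and bore; z up as it lies. 64 mm long; two square end plates 40 x 40 mm, 8 mm thick; between them a square core 48 mm long, 32 x 32 mm. A 22 mm bore runs through along x. About 45 g.
- spindle_grip (a point): Centre of the flat tab of the loose wooden spindle. Tab: 60 mm long (x), 24 wide (y), 12 thick (z), lying flat, this point 6 mm above the work surface. A round dowel, 12 mm in diameter, 145 mm long, runs on from its +x end on the same centre line. The tab is too wide for the holes. About 40 g; balance point about 45 mm ahead of this point.
- spindle_tip (a point): Tip of the spindle's dowel, on its centre line, 175 mm along +x from the tab's centre; the last 4 mm taper to 7 mm in diameter. x is the dowel's axis.
- tin: Bystander: yellow plastic sewing tin with a pressed-on lid, 106 x 136 x 62 mm; origin under its centre.
- jar: Bystander: clear button jar with a steel screw-top, 70 mm in diameter, 84 mm tall; origin under its centre.
- thimble: Bystander: steel thimble, 20 mm wide, 24 mm tall; origin under its centre.
- egg: Bystander: wooden darning egg standing on its flat end, 49 mm wide, 64 mm tall; origin under its centre.
There are look-alikes about, which are no part of the job. Of the things that look like the part that bears spindle_grip, take the one that is farthest to the robot's right at the start.

How it is judged:
By the outcome, as a careful person would: the job done as asked, in the order asked, and still so for the second after the job is handed in, while the arm keeps its last pose, push and grip.
It also fails if it takes over 58 s, if anything falls off the work surface, if the arm or the gripper's body presses on something with over 40 N, if the wrist force passes 120 N, or if a joint passes its speed limit or range.

## Robot

A 6-joint arm with a two-finger parallel gripper is mounted at the origin on the work surface. World frame = base frame: x ahead of the robot, y to its left, z up, the work surface at z = 0. Lengths are in m, angles in degrees, forces in N, time in s.
With the tool pointing down it reaches from about 0.275 to 0.85 m from the base axis. Payload 19 kg.
Tool frame: the origin (TCP) lies at the very end of the fingers, on their centre line; the grasp point (between the pads) lies r.grasp_offset behind it (r.grasp_offset is the distance from the TCP to the grasp point, in m); y points along the fingers, x is the direction in which the jaws open and shut, and the axes are right-handed (so a half turn about y gives the same grasp; the last joint's range is limited). The gripper opens to 85 mm and grips with 20 to 120 N. Pads are 22 mm wide; open, the fingers measure 114 mm over their backs; the gripper's body (76 mm by 85 mm) begins 54 mm behind the grasp point. The pads swing forward as they close: fully open they stand 13 mm farther back than shut.
Start: joints at [66.692, 8.623, 82.357, -0, 89.026, -7.678], TCP at [0.155, 0.554, 0.231] pointing down, gripper open.
Joint ranges: [-160.23, 160.23], [-39.13, 120.54], [6.94, 153.29], [-79.49, 259.48], [9.18, 160.14], [-161.06, 161.06]. Speed limits (degrees/s): [108.29, 108.29, 127.2, 172.46, 172.46, 172.46].

## Interface

Orientations are given as a 3x3 rotation matrix whose columns are the frame's x, y, z axes.
In Python, from plant import r gives the robot as it stands.
- The arm moves only by the shell command python3 -m crank 'ROWS' [OPENING] [FORCE]. ROWS is JSON, a list that holds one entry, the list of rows, each a list of 6 numbers: the shift along the tool's x, y, z each as a share of 0.02 m, from -1 to 1, then the turn, a rotation vector about the tool's x, y, z each as a share of 0.08 rad, from -1 to 1. In form: [[[dx, dy, dz, wx, wy, wz], ...]]. A call has 1 to 20 rows; each row shifts and turns the commanded pose from where the row before left it, along the tool's axes as they then stand; what a row does not reach is not made up. A row lasts 1/12 s, in which the tool goes at most 41.7 mm and 7.16 degrees, less where a joint would pass 70% of its speed; a pose out of reach is approached as far as the arm can. A call with a number of a shift or a turn outside -1 to 1 is refused whole. A call with a gripper value outside its range is refused whole. OPENING is the opening, from 0 (shut) to 1 (fully open), set as the call begins (- or left out, the last holds). The fingers move at their own pace and stop on an object; FORCE is the grip in N (left out, the last holds). Time passes only in rows, so rows that do not move let the fingers close. It gives the time, the measured TCP pose, the force and the opening at its end, in the units of the state.
- r.get_state(): the state, without advancing time (a new reading comes with each control period).
- r.read_camera(name): name is "side" or "top" or "wrist"; returns a dict with "image" (384x512x3 uint8, red, green, blue), "range_z" (384x512 float32, m along the optical axis (not along the pixel's ray), 0 where there is no reading), "vfov" (degrees; the focal length in pixels is half the picture's height over the tangent of half this angle, whatever the lens; pixels are square), "cx", "cy" (the principal point, pixels), "world_from_camera" (4x4, takes a point from camera to world coordinates). Camera axes: x right, y down, z forward; pixel columns grow to the right and rows downward; lengths in m; the calibration is good to about 2 mm. A picture is of the moment at which its call begins.
- r.finish_job(): hands the job in, once; it reports no verdict.
The state is a dict: "time": time; "q": joint angles; "dq": joint speeds; "joint_torque": joint torques, N m; "tcp_pos": TCP position; "eef_rot": TCP orientation; "force": force on the tool from outside, world axes, zero at the start; "torque": the same for the moment, N m; "opening": opening from 0.0 (shut) to 1.0 (fully open).
Only numpy, scipy, OpenCV 4.12 (cv2) and the standard library are available. Lean on these libraries where they do the work, as an engineer would, in place of code of your own. Each camera call takes 0.05 s, during which the arm holds its last target.

## Working session

There is one attempt and no reset: what is moved stays moved. The work goes in short steps, Python scripts to look and compute and a shell command to move; the robot and the scene stay as the last step left them, time stands still between calls to the robot, and variables do not carry over. Pictures are saved under pics/ and viewed, and the job is handed in when it is done.

```bash
ls; mkdir -p pics; python3 - <<'E'
from plant import r
import cv2,numpy as np
s=r.get_state();print(s['time'],s['tcp_pos'],np.round(s['eef_rot'],3),s['opening'],r.grasp_offset)
for n in("side","top","wrist"):
    c=r.read_camera(n);cv2.imwrite(f'pics/{n}0.png',c['image'][:,:,::-1]);np.savez(f'/tmp/{n}0.npz',**c)
    print(n,c['vfov'],c['cx'],c['cy'],np.round(c['world_from_camera'],3))
E
```

```text
pics
0.0 [0.15485608 0.55351994 0.23069315] [[ 0.269 -0.    -0.963]
 [ 0.963 -0.001  0.269]
 [-0.001 -1.     0.   ]] 0.9985111985243385 0.0187
side 56.23292923849853 254.56987384362935 192.23030642349622 [[ 0.844 -0.259  0.47   0.113]
 [-0.537 -0.419  0.733 -0.601]
 [ 0.007 -0.87  -0.492  0.553]
 [ 0.     0.     0.     1.   ]]
top 50.650421999010476 256.7536506274471 185.39741052040586 [[ 0.016 -0.981  0.196  0.351]
 [-1.    -0.014  0.009  0.079]
 [-0.006 -0.196 -0.981  1.188]
 [ 0.     0.     0.     1.   ]]
wrist 69.32258305559719 255.14386795342378 191.2983873215803 [[ 0.27   0.923  0.276  0.084]
 [ 0.963 -0.258 -0.078  0.574]
 [-0.001  0.287 -0.958  0.372]
 [ 0.     0.     0.     1.   ]]
```

View pics/top0.png

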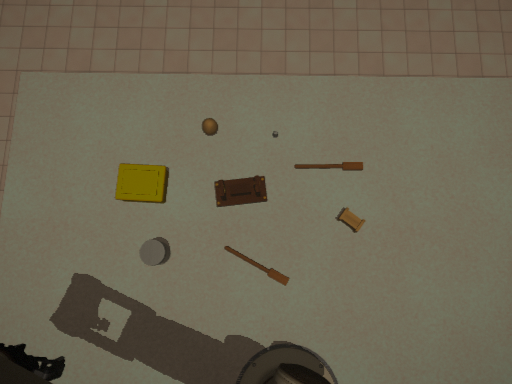

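View pics/side0.png

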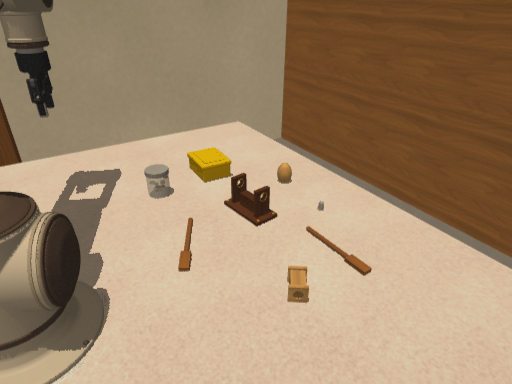

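View pics/wrist0.png

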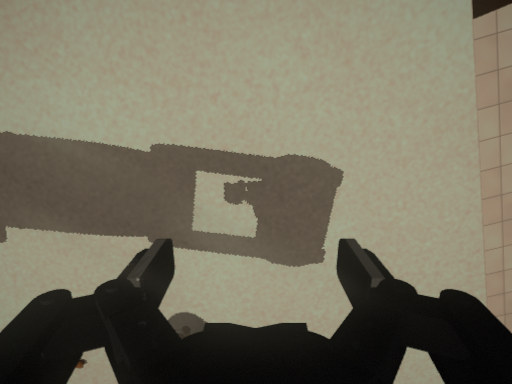

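The target is the right-hand spindle, with its tab at top (352,166) and dowel pointing left. The spool is at (351,219) and the rack at (241,191). Next I'll measure them.

```bash
cat > h.py <<'E'
import numpy as np,cv2
def cloud(c):
    z=np.asarray(c['range_z'],float);h,w=z.shape;f=h/2/np.tan(np.radians(float(c['vfov'])/2))
    v,u=np.mgrid[:h,:w]
    P=np.stack([(u-float(c['cx']))/f*z,(v-float(c['cy']))/f*z,z],-1)
    T=np.array(c['world_from_camera']);W=P@T[:3,:3].T+T[:3,3]
    W[z<=0]=np.nan
    return W
def load(n): return dict(np.load(f'/tmp/{n}.npz'))
def proj(c,p):
    f=192/np.tan(np.radians(float(c['vfov'])/2));T=np.array(c['world_from_camera'])
    q=(np.atleast_2d(p)-T[:3,3])@T[:3,:3]
    return np.c_[q[:,0]/q[:,2]*f+float(c['cx']),q[:,1]/q[:,2]*f+float(c['cy'])]
E
python3 - <<'E'
from h import *
for n,bx in (('top0',dict(spool=(330,200,372,238),spin=(288,155,370,176),rack=(208,170,272,210))),('side0',dict(spool=(280,258,315,305),spin=(300,222,375,277),rack=(220,170,280,225)))):
    c=load(n);W=cloud(c)
    t=W[100:300,100:400] if n=='top0' else W[200:300,320:420]
    print(n,'median table z',np.nanmedian(t[...,2]))
    for k,(a,b,d,e) in bx.items():
        p=W[b:e,a:d].reshape(-1,3);p=p[np.isfinite(p).all(1)]
        im=c['image'][b:e,a:d].reshape(-1,3).astype(int)
        q=W[b:e,a:d].reshape(-1,3)
        sat=(im[:,0]-im[:,2]>45)|(im.sum(1)<170)
        m=q[sat&np.isfinite(q).all(1)]
        (ctr,sz,ang)=cv2.minAreaRect((m[:,:2]*1000).astype(np.float32))
        print(k,len(m),'rect',np.round(ctr,1),np.round(sz,1),round(ang,1),'mean',m.mean(0).round(4),'z pct',np.percentile(m[:,2],[5,50,95,99]).round(4))
E
```

```text
top0 median table z -0.00038588991420263064
spool 338 rect [ 489.4 -186.3] [71.4 52.4] 53.0 mean [ 0.4858 -0.1789  0.0327] z pct [0.009  0.0355 0.041  0.0425]
spin 335 rect [ 648.1 -123.3] [ 23.5 201.1] 1.8 mean [ 0.6489 -0.1422  0.01  ] z pct [0.0045 0.0103 0.0144 0.0165]
rack 1279 rect [569.6 138.1] [ 78.4 148.1] 6.8 mean [0.5647 0.1374 0.0291] z pct [0.0078 0.013  0.092  0.0941]
side0 median table z 0.0011580902116613556
spool 1631 rect [ 513.1 -156.7] [149.3  80.3] 54.0 mean [ 0.4995 -0.1677  0.0135] z pct [0.0001 0.0024 0.0407 0.0422]
spin 4029 rect [ 661.2 -135.6] [281.2 200.4] 50.5 mean [ 0.6602 -0.1233  0.0031] z pct [-0.0003  0.0014  0.0131  0.0375]
rack 3186 rect [617.1 217.8] [350.9 195.9] 57.8 mean [0.5974 0.1821 0.0195] z pct [-0.      0.0029  0.0834  0.0935]
```

```bash
cat >> h.py <<'E'
def go(p,yaw=None):
    "units of rows: shift in tool axes (after a yaw turn first), turn units"
    from plant import r
    s=r.get_state();R=np.array(s['eef_rot']);t=np.array(s['tcp_pos'])
    y0=np.degrees(np.arctan2(R[1,0],R[0,0]))
    yaw=y0 if yaw is None else yaw
    a=np.radians(yaw);Rn=np.array([[np.cos(a),0,-np.sin(a)],[np.sin(a),0,np.cos(a)],[0,-1,0]])
    from scipy.spatial.transform import Rotation as Ro
    print('t',round(s['time'],2),'tcp',t.round(4),'yaw',round(y0,2),'q',np.round(s['q'],1),'F',np.round(s['force'],1),'op',round(s['opening'],3))
    print('turn units (tool axes)',(Ro.from_matrix(R.T@Rn).as_rotvec()/0.08).round(2),'shift units after turn',(Rn.T@(np.array(p)-t)/0.02).round(2))
E
python3 -m crank '[[[0,0,0,0,1,0],[0,0,0,0,1,0],[0,0,0,0,1,0],[0,0,0,0,1,0],[0,0,0,0,1,0],[0,0,0,0,1,0],[0,0,0,0,1,0],[0,0,0,0,1,0],[0,0,0,0,1,0],[0,0,0,0,1,0],[0,0,0,0,1,0],[0,0,0,0,1,0],[0,0,0,0,1,0],[0,0,0,0,1,0],[0,0,0,0,1,0],[0,0,0,0,1,0],[0,0,0,0,1,0],[0,0,0,0,1,0],[0,0,0,0,1,0],[0,0,0,0,1,0]]]'
python3 -c "
from h import *
go([0.487,-0.183,0.2],-37)"
```

```text
time: 1.82
tcp_pos: [0.1549, 0.5536, 0.231]
eef_rot: [[0.954, -0.0, 0.301], [-0.301, -0.001, 0.954], [-0.0, -1.0, -0.001]]
force: [-0.4, 0.9, 0.1]
opening: 1.0
t 1.82 tcp [0.1549 0.5536 0.231 ] yaw -17.53 q [66.7  8.6 82.4 -0.  89.  84.2] F [-0.4  0.9  0.1] op 1.0
turn units (tool axes) [0.01 4.25 0.  ] shift units after turn [ 35.43   1.55 -19.42]
```

```bash

python3 -m crank '[[[0,0,0,0,1,0],[0,0,0,0,1,0],[0,0,0,0,1,0],[0,0,0,0,1,0],[0,0,0,0,0.25,0],[1,0,-0.54,0,0,0],[1,0,-0.54,0,0,0],[1,0,-0.54,0,0,0],[1,0,-0.54,0,0,0],[1,0,-0.54,0,0,0],[1,0,-0.54,0,0,0],[1,0,-0.54,0,0,0],[1,0,-0.54,0,0,0],[1,0,-0.54,0,0,0],[1,0,-0.54,0,0,0],[1,0,-0.54,0,0,0],[1,0,-0.54,0,0,0],[1,0,-0.54,0,0,0],[1,0,-0.54,0,0,0],[1,0,-0.54,0,0,0]]]'
python3 -m crank '[[[1,0,-0.54,0,0,0],[1,0,-0.54,0,0,0],[1,0,-0.54,0,0,0],[1,0,-0.54,0,0,0],[1,0,-0.54,0,0,0],[1,0,-0.54,0,0,0],[1,0,-0.54,0,0,0],[1,0,-0.54,0,0,0],[1,0,-0.54,0,0,0],[1,0,-0.54,0,0,0],[1,0,-0.54,0,0,0],[1,0,-0.54,0,0,0],[1,0,-0.54,0,0,0],[1,0,-0.54,0,0,0],[1,0,-0.54,0,0,0],[1,0.5,-0.54,0,0,0],[1,0.5,-0.54,0,0,0],[1,0.5,-0.54,0,0,0]]]'
python3 - <<'E'
from h import *
from plant import r
go([0.487,-0.183,0.2],-37)
for n in("wrist","side","top"):
    c=r.read_camera(n);cv2.imwrite(f'pics/{n}1.png',c['image'][:,:,::-1]);np.savez(f'/tmp/{n}1.npz',**c)
go([0.487,-0.183,0.2],-37)
E
```

```text
time: 3.48
tcp_pos: [0.2984, 0.2433, 0.2313]
eef_rot: [[0.802, 0.0, 0.597], [-0.597, -0.0, 0.802], [0.0, -1.0, 0.0]]
force: [1.0, 0.1, 1.1]
opening: 0.998
time: 4.98
tcp_pos: [0.4704, -0.1281, 0.2009]
eef_rot: [[0.802, 0.0, 0.597], [-0.597, -0.0, 0.802], [0.0, -1.0, -0.0]]
force: [-1.0, -0.2, -0.3]
opening: 1.004
t 4.98 tcp [ 0.4704 -0.1281  0.2009] yaw -36.67 q [-24.3  -1.2  96.3  -0.   84.9  12.4] F [-1.  -0.2 -0.3] op 1.004
turn units (tool axes) [0.   0.07 0.  ] shift units after turn [ 2.32  0.04 -1.69]
t 5.13 tcp [ 0.47   -0.1278  0.2002] yaw -36.78 q [-24.3  -1.1  96.3  -0.   84.9  12.5] F [ 0.1 -0.1  0.3] op 1.0
turn units (tool axes) [ 0.01  0.05 -0.03] shift units after turn [ 2.34  0.01 -1.69]
```

View pics/wrist1.png

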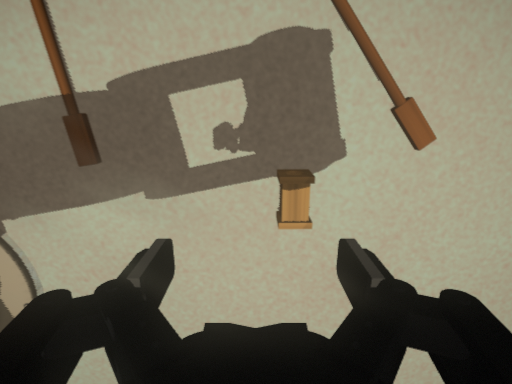

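View pics/top1.png

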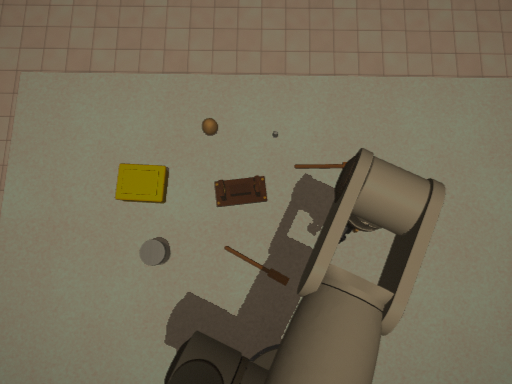

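Wrist view: the spool is at (295,199), nearly aligned with the tool, and the target tab is at (413,123). I'll measure both from the wrist depth.

```bash
python3 - <<'E'
from h import *
c=load('wrist1');W=cloud(c);im=c['image'].astype(int)
def rect(box,zlo,zhi,col=False):
    a,b,d,e=box;q=W[b:e,a:d].reshape(-1,3);i=im[b:e,a:d].reshape(-1,3)
    k=(q[:,2]>zlo)&(q[:,2]<zhi)
    if col:k&=(i[:,0]-i[:,2]>40)
    m=q[k];R=cv2.minAreaRect((m[:,:2]*1000).astype(np.float32))
    print(k.sum(),np.round(R[0],1),np.round(R[1],1),round(R[2],1),'mean',m.mean(0).round(4),np.percentile(m[:,2],[10,50,90]).round(4))
    return m
rect((260,160,330,240),0.037,0.06)   # end plate tops
rect((260,160,330,240),0.028,0.06)
rect((260,160,330,240),0.012,0.06)
rect((330,0,450,160),0.006,0.03)
rect((385,90,445,155),0.008,0.03)
print('table',np.nanmedian(W[230:240,250:280,2]),np.nanmedian(W[100:150,350:380,2]))
E
```

```text
518 [ 488.7 -181.1] [64.2 39.7] 53.5 mean [ 0.4897 -0.1791  0.0391] [0.038  0.0391 0.04  ]
1646 [ 488.6 -181.1] [64.2 39.9] 53.6 mean [ 0.4888 -0.1803  0.0362] [0.0342 0.0355 0.0394]
1782 [ 488.6 -181.1] [64.3 40.1] 53.6 mean [ 0.4889 -0.1794  0.0349] [0.032  0.0354 0.0394]
2611 [ 651.6 -127.8] [ 24.6 194. ] 0.9 mean [ 0.6505 -0.14    0.0105] [0.0082 0.0108 0.012 ]
1289 [ 652.5 -184. ] [24.6 81.5] 0.8 mean [ 0.652  -0.1889  0.0111] [0.0099 0.0112 0.0122]
table -0.000822690239745627 -0.0007037239210140322
```

```bash
python3 -c "
from h import *
go([0.4886,-0.1811,0.008],-36.4)"
```

```text
t 5.13 tcp [ 0.47   -0.1278  0.2002] yaw -36.78 q [-24.3  -1.1  96.3  -0.   84.9  12.5] F [ 0.1 -0.1  0.3] op 1.0
turn units (tool axes) [ 0.01 -0.08 -0.03] shift units after turn [ 2.33  9.61 -1.59]
```

```bash

python3 -m crank '[[[0.8,0.5,-0.53,0,-0.08,0],[0.8,0.5,-0.53,0,0,0],[0.73,0.5,-0.53,0,0,0],[0,1,0,0,0,0],[0,1,0,0,0,0],[0,1,0,0,0,0],[0,1,0,0,0,0],[0,1,0,0,0,0],[0,1,0,0,0,0],[0,0.8,0,0,0,0],[0,0.7,0,0,0,0],[0,0.5,0,0,0,0],[0,0.1,0,0,0,0],[0,0,0,0,0,0]]]'
python3 -c "
from h import *
go([0.4886,-0.1811,0.008],-36.4)"
```

```text
time: 6.3
tcp_pos: [0.4886, -0.1799, 0.0094]
eef_rot: [[0.805, -0.0, 0.593], [-0.593, 0.0, 0.805], [-0.0, -1.0, -0.0]]
force: [0.2, -0.2, 0.5]
opening: 1.002
t 6.3 tcp [ 0.4886 -0.1799  0.0094] yaw -36.37 q [-28.7  12.8 104.9  -0.   62.3   7.7] F [ 0.2 -0.2  0.5] op 1.002
turn units (tool axes) [ 0.    0.01 -0.01] shift units after turn [ 0.04  0.07 -0.05]
```

```bash

python3 -m crank '[[[0,0,0,0,0,0],[0,0,0,0,0,0],[0,0,0,0,0,0],[0,0,0,0,0,0],[0,0,0,0,0,0],[0,0,0,0,0,0],[0,0,0,0,0,0],[0,0,0,0,0,0],[0,0,0,0,0,0],[0,0,0,0,0,0]]]' 0 40
python3 -c "
from h import *
go([0.4886,-0.1811,0.008],-36.4)"
```

```text
time: 7.13
tcp_pos: [0.4888, -0.1804, 0.0099]
eef_rot: [[0.805, 0.001, 0.594], [-0.594, -0.0, 0.805], [0.001, -1.0, 0.0]]
force: [-1.0, 1.2, 6.1]
opening: 0.369
t 7.13 tcp [ 0.4888 -0.1804  0.0099] yaw -36.42 q [-28.7  12.7 104.9  -0.   62.3   7.7] F [-1.   1.2  6.1] op 0.369
turn units (tool axes) [-0.   -0.    0.01] shift units after turn [ 0.01  0.1  -0.04]
```

```bash

python3 -m crank '[[[0,-0.3,0,0,0,0],[0,-0.7,0,0,0,0],[0,-1,0,0,0,0],[0,-1,0,-0,-1,0],[0,-1,0,0,-1,0],[0,-1,0,0,-1,0],[0,-1,0,0,-1,0],[0,-1,0,0,-1,0],[0,-1,0,0,-1,0],[0,-1,0,0,-1,0],[0,-1,0,0,-1,0],[0,-1,0,0,-1,0],[0,0,0,0,-0.42,0]]]'
python3 -c "
from h import *
go([0.575,0.075,0.23],6.8)"
```

```text
time: 8.22
tcp_pos: [0.4894, -0.1807, 0.2338]
eef_rot: [[0.992, 0.005, -0.123], [0.123, -0.003, 0.992], [0.004, -1.0, -0.003]]
force: [-0.1, 0.2, -0.2]
opening: 0.369
t 8.22 tcp [ 0.4894 -0.1807  0.2338] yaw 7.04 q [-28.7   2.   89.3  -0.   88.4 -35.8] F [-0.1  0.2 -0.2] op 0.369
turn units (tool axes) [0.04 0.05 0.05] shift units after turn [ 5.76  0.19 12.19]
```

```bash

python3 -m crank '[[[0.4,0,0.8,0,0,0],[0.4,0,0.9,0,0,0],[0.45,0,0.95,0,0,0],[0.45,0,0.95,0,0,0],[0.45,0,0.95,0,0,0],[0.45,0,0.95,0,0,0],[0.45,0,0.95,0,0,0],[0.45,0,0.95,0,0,0],[0.45,0,0.95,0,0,0],[0.45,0,0.95,0,0,0],[0.45,0,0.95,0,0,0],[0.45,0,0.95,0,0,0],[0.45,0,0.9,0,0,0],[0,0,0,0,0,0],[0,0,0,0,0,0]]]'
python3 - <<'E'
from h import *
from plant import r
c=r.read_camera("wrist");cv2.imwrite(f'pics/wrist2.png',c['image'][:,:,::-1]);np.savez(f'/tmp/wrist2.npz',**c)
go([0.57,0.138,0.23],6.8)
W=cloud(c);np.save('/tmp/W2.npy',W)
m=W.reshape(-1,3)
for lo,hi in((0.085,0.11),(0.04,0.06),(0.008,0.02)):
    k=(m[:,2]>lo)&(m[:,2]<hi)&(np.hypot(m[:,0]-.57,m[:,1]-.138)<.11)
    R=cv2.minAreaRect((m[k,:2]*1000).astype(np.float32));print(lo,k.sum(),np.round(R[0],1),np.round(R[1],1),round(R[2],2),np.median(m[k,2]))
E
```

```text
time: 9.47
tcp_pos: [0.5743, 0.0743, 0.2295]
eef_rot: [[0.993, -0.0, -0.119], [0.119, -0.0, 0.993], [-0.0, -1.0, -0.0]]
force: [-0.9, 0.3, -0.6]
opening: 0.363
t 9.52 tcp [0.5741 0.0736 0.2295] yaw 6.8 q [-0.3  9.1 82.  -0.  88.9 -7.1] F [-0.1 -0.8  0.1] op 0.369
turn units (tool axes) [ 0. -0. -0.] shift units after turn [ 0.18 -0.03  3.22]
0.085 1317 [570.6 139.2] [ 45.7 111.9] 7.5 0.09113289803529906
0.04 1453 [570.7 138.7] [45.3 90.4] 7.72 0.04920531578347498
0.008 4201 [570.8 139.1] [ 76.2 150. ] 7.59 0.011204408378746922
```

View pics/wrist2.png

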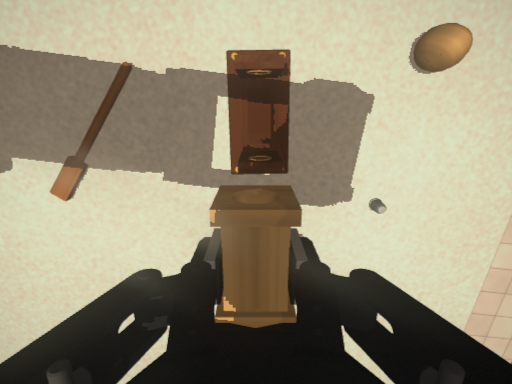

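```bash
python3 - <<'E'
from h import *
W=np.load('/tmp/W2.npy');q=W[185:328,208:304].reshape(-1,3)
print(np.nanpercentile(q[:,2],[1,20,50,80,99]))
k=(q[:,2]>0.253)&(q[:,2]<0.27);R=cv2.minAreaRect((q[k,:2]*1000).astype(np.float32));print(k.sum(),np.round(R[0],1),np.round(R[1],1),round(R[2],2),np.median(q[k,2]))
go([0.5707,0.1391,0.062],7.55)
E
```

```text
[-0.00132982  0.25323014  0.25495025  0.2589595   0.30752898]
9837 [573.7  74.5] [44.4 63.8] 6.42 0.25517468933974125
t 9.52 tcp [0.5741 0.0736 0.2295] yaw 6.8 q [-0.3  9.1 82.  -0.  88.9 -7.1] F [-0.1 -0.8  0.1] op 0.369
turn units (tool axes) [ 0.   -0.16 -0.  ] shift units after turn [0.26 8.37 3.27]
```

```bash

python3 -m crank '[[[0.06,0,0.8,0,-0.16,0],[0.1,0,0.8,0,0,0],[0.1,0,0.8,0,0,0],[0,0,0.83,0,0,0],[0,1,0,0,0,0],[0,1,0,0,0,0],[0,1,0,0,0,0],[0,1,0,0,0,0],[0,1,0,0,0,0],[0,1,0,0,0,0],[0,1,0,0,0,0],[0,0.7,0,0,0,0],[0,0.2,0,0,0,0],[0,0.2,0,0,0,0],[0,0.2,0,0,0,0],[0,0,0,0,0,0],[0,0,0,0,0,0]]]'
python3 - <<'E'
from h import *
from plant import r
go([0.5707,0.1391,0.060],7.55)
c=r.read_camera("side");im=c['image'][150:240,200:300,::-1];cv2.imwrite('pics/side3.png',cv2.resize(im,None,fx=6,fy=6,interpolation=cv2.INTER_CUBIC))
E
```

```text
time: 10.93
tcp_pos: [0.5715, 0.1382, 0.064]
eef_rot: [[0.991, 0.001, -0.13], [0.13, 0.0, 0.991], [0.001, -1.0, -0.0]]
force: [0.2, 0.0, 0.1]
opening: 0.367
t 10.93 tcp [0.5715 0.1382 0.064 ] yaw 7.49 q [ 6.1 16.4 93.  -0.  70.6 -1.4] F [0.2 0.  0.1] op 0.367
turn units (tool axes) [ 0.   -0.01  0.01] shift units after turn [-0.04  0.2   0.05]
```

View pics/side3.png

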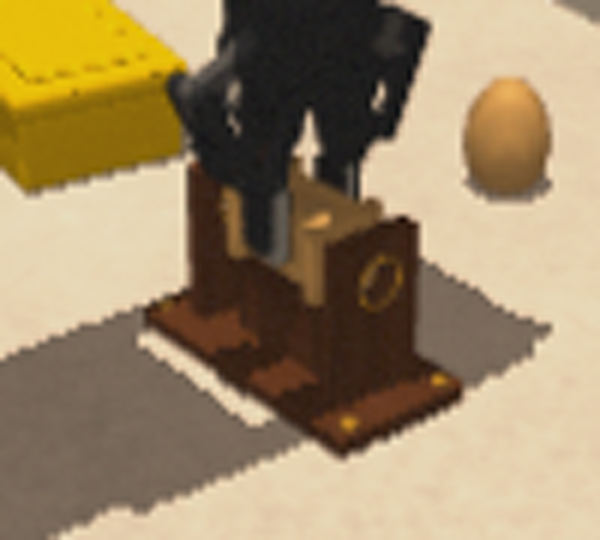

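The spool is between the posts and clear of them. I'll lower the last 4 mm.

```bash

python3 -m crank '[[[-0.04,0.08,0,0,0,0],[0,0.08,0,0,0,0],[0,0.04,0,0,0,0],[0,0,0,0,0,0],[0,0,0,0,0,0]]]'
python3 -c "
from h import *
go([0.5707,0.1391,0.060],7.55)"
```

```text
time: 11.4
tcp_pos: [0.5705, 0.1383, 0.0599]
eef_rot: [[0.991, 0.0, -0.131], [0.131, -0.0, 0.991], [0.0, -1.0, -0.0]]
force: [-3.6, -1.4, 9.1]
opening: 0.366
t 11.4 tcp [0.5705 0.1383 0.0599] yaw 7.5 q [ 6.1 16.6 93.3 -0.  70.1 -1.4] F [-3.6 -1.4  9.1] op 0.366
turn units (tool axes) [ 0.   -0.01  0.01] shift units after turn [ 0.01 -0.    0.04]
```

```bash

python3 -m crank '[[[0,0,0,0,0,0],[0,0,0,0,0,0],[0,0,0,0,0,0],[0,0,0,0,0,0],[0,0,0,0,0,0],[0,0,0,0,0,0],[0,-0.5,0,0,0,0],[0,-1,0,0,0,0],[0,-1,0,0,0,0],[0,-1,0,0,0,0],[0,-1,0,0,0,0],[0,-1,0,0,0,0],[0,-1,-1,0,0,0],[0,-1,-1,0,0,0],[0,-1,-1,0,0,0],[0,0,-1,0,0,0],[0,0,0,0,0,0]]]' 0.9
python3 - <<'E'
from h import *
from plant import r
c=r.read_camera("wrist");cv2.imwrite(f'pics/wrist4.png',c['image'][:,:,::-1]);np.savez(f'/tmp/wrist4.npz',**c)
W=cloud(c)
go([0.6525,-0.175,0.23],0.8)
m=W.reshape(-1,3)
Rr=np.array([np.cos(np.radians(97.55)),np.sin(np.radians(97.55))]);N=np.array([-Rr[1],Rr[0]])
d=(m[:,:2]-[.5707,.1391])*1000;a=d@Rr;b=d@N
for lo,hi,f in((0.0865,0.1,abs(a)<42),(0.08,0.1,abs(a)<41),(0.086,0.1,(abs(a)>46)&(abs(a)<70)),(0.008,0.02,abs(a)<90)):
    k=(m[:,2]>lo)&(m[:,2]<hi)&f&(abs(b)<50)
    R=cv2.minAreaRect((m[k,:2]*1000).astype(np.float32));print(lo,k.sum(),np.round(R[0],1),np.round(R[1],1),round(R[2],2),np.median(m[k,2]),'along',np.percentile(a[k],[1,99]).round(1),'across',np.percentile(b[k],[1,99]).round(1))
E
```

```text
time: 12.82
tcp_pos: [0.5816, 0.0561, 0.2313]
eef_rot: [[0.992, 0.003, -0.128], [0.128, -0.001, 0.992], [0.002, -1.0, -0.001]]
force: [0.1, -0.4, -0.1]
opening: 0.9
t 12.87 tcp [0.5811 0.0576 0.2303] yaw 7.38 q [-1.9  9.7 81.3 -0.  89.  -9.3] F [ 0.1  0.  -0.3] op 0.901
turn units (tool axes) [0.   1.44 0.01] shift units after turn [  3.41   0.02 -11.68]
0.0865 824 [570.4 137.4] [39.1 63.7] 7.38 0.08908687725764877 along [-33.5  30.1] across [-18.9  19.9]
0.08 2431 [570.5 137.4] [39.1 63.7] 7.29 0.08564776437541544 along [-33.4  30. ] across [-18.   19.1]
0.086 1042 [570.5 139.2] [ 45.5 111.3] 7.24 0.09119508298389609 along [-55.3  55.5] across [-22.1  22.5]
0.008 3234 [570.9 138.8] [ 76.1 150.1] 7.65 0.011155175046883598 along [-74.7  72.1] across [-37.7  37.4]
```

View pics/wrist4.png

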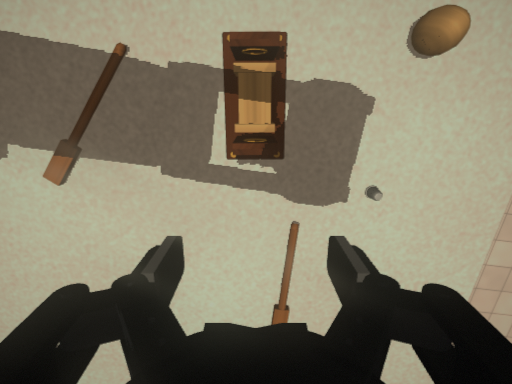

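Spool seated on the block (wrist ~(255,98)): lateral error under 0.5 mm, 1.7 mm off along the axis, top at 0.09 m. Next, the spindle.

```bash

python3 -m crank '[[[0,0,0,0,0.8,0],[0,0,0,0,0.62,0],[0.3,0,-0.9,0,0,0],[0.3,0,-1,0,0,0],[0.35,0,-1,0,0,0],[0.35,0,-1,0,0,0],[0.35,0.1,-1,0,0,0],[0.35,0.2,-1,0,0,0],[0.35,0.3,-1,0,0,0],[0.35,0.3,-1,0,0,0],[0.35,0.3,-1,0,0,0],[0.35,0.2,-1,0,0,0],[0,0.1,-1,0,0,0],[0,0,0,0,0,0],[0,0,0,0,0,0]]]' 0.6
python3 - <<'E'
from h import *
from plant import r
c=r.read_camera("wrist");cv2.imwrite(f'pics/wrist5.png',c['image'][:,:,::-1]);np.savez(f'/tmp/wrist5.npz',**c)
W=cloud(c)
go([0.6525,-0.185,0.05],0.8)
m=W.reshape(-1,3);g=(abs(m[:,0]-.65)<.03)&(m[:,1]<-.01)&(m[:,1]>-.25)&(m[:,2]<.03)
for lo in(0.005,0.008):
    k=g&(m[:,2]>lo)
    R=cv2.minAreaRect((m[k,:2]*1000).astype(np.float32));print(lo,k.sum(),np.round(R[0],1),np.round(R[1],1),round(R[2],2))
    d=m[k];
    for y0 in np.arange(-.23,-.02,.015):
        s=d[(d[:,1]>=y0)&(d[:,1]<y0+.015)]
        if len(s)>5: print(round(y0+.0075,4),'x mid',round((np.percentile(s[:,0],2)+np.percentile(s[:,0],98))*500,1),'w',round(np.ptp(np.percentile(s[:,0],[2,98]))*1000,1),'zmax',round(np.percentile(s[:,2],95)*1000,1))
print('y range',m[k,1].min(),m[k,1].max())
E
```

```text
time: 14.12
tcp_pos: [0.6525, -0.1578, 0.1988]
eef_rot: [[1.0, -0.001, -0.016], [0.016, 0.001, 1.0], [-0.001, -1.0, 0.001]]
force: [0.0, 0.2, 0.6]
opening: 0.599
t 14.17 tcp [ 0.6526 -0.1571  0.1992] yaw 0.98 q [-20.1  20.8  70.9   0.   88.3 -21.1] F [ 0.3 -0.1  0.7] op 0.6
turn units (tool axes) [-0.01  0.04 -0.01] shift units after turn [-0.02  7.46 -1.39]
0.005 2239 [ 651.2 -122. ] [ 23.7 204.7] 1.53
-0.2225 x mid 654.1 w 23.0 zmax 12.3
-0.2075 x mid 653.9 w 22.8 zmax 12.2
-0.1925 x mid 653.6 w 22.6 zmax 12.3
-0.1775 x mid 652.7 w 23.5 zmax 12.3
-0.1625 x mid 652.6 w 23.2 zmax 11.8
-0.1475 x mid 652.3 w 11.0 zmax 11.6
-0.1325 x mid 652.0 w 10.9 zmax 12.0
-0.1175 x mid 651.8 w 10.8 zmax 12.0
-0.1025 x mid 651.5 w 10.6 zmax 12.3
-0.0875 x mid 651.3 w 10.5 zmax 11.9
-0.0725 x mid 650.5 w 11.5 zmax 11.9
-0.0575 x mid 650.2 w 11.3 zmax 11.9
-0.0425 x mid 650.0 w 11.2 zmax 12.0
-0.0275 x mid 649.8 w 11.0 zmax 11.6
0.008 2070 [ 651.2 -122.2] [ 23.7 204.3] 1.53
-0.2225 x mid 654.1 w 23.0 zmax 12.3
-0.2075 x mid 653.9 w 22.8 zmax 12.2
-0.1925 x mid 653.6 w 22.6 zmax 12.3
-0.1775 x mid 652.7 w 23.5 zmax 12.3
-0.1625 x mid 652.6 w 23.2 zmax 11.9
-0.1475 x mid 652.4 w 10.6 zmax 11.6
-0.1325 x mid 652.0 w 10.7 zmax 12.0
-0.1175 x mid 651.6 w 10.3 zmax 12.1
-0.1025 x mid 651.4 w 10.5 zmax 12.3
-0.0875 x mid 651.2 w 10.4 zmax 11.9
-0.0725 x mid 651.0 w 10.3 zmax 12.1
-0.0575 x mid 650.5 w 10.3 zmax 12.0
-0.0425 x mid 649.9 w 10.9 zmax 12.0
-0.0275 x mid 649.8 w 10.9 zmax 11.6
y range -0.22458363194742198 -0.020115161894742467
```

View pics/wrist5.png

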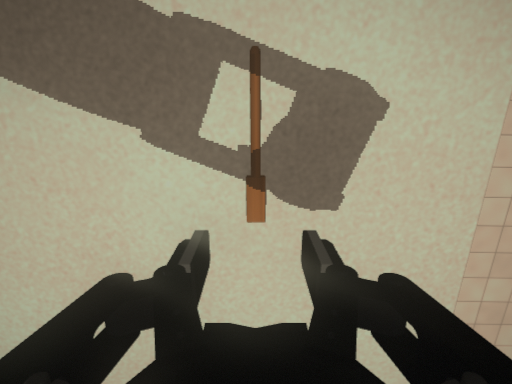

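```bash
python3 -c "
from h import *
go([0.6532,-0.1947,0.004],1.4)"
```

```text
t 14.17 tcp [ 0.6526 -0.1571  0.1992] yaw 0.98 q [-20.1  20.8  70.9   0.   88.3 -21.1] F [ 0.3 -0.1  0.7] op 0.6
turn units (tool axes) [-0.01 -0.09 -0.01] shift units after turn [-0.01  9.76 -1.88]
```

```bash

python3 -m crank '[[[0,0.5,-0.94,0,-0.09,0],[0,1,-0.94,0,0,0],[0,1,0,0,0,0],[0,1,0,0,0,0],[0,1,0,0,0,0],[0,1,0,0,0,0],[0,1,0,0,0,0],[0,1,0,0,0,0],[0,0.8,0,0,0,0],[0,0.6,0,0,0,0],[0,0.4,0,0,0,0],[0,0.2,0,0,0,0],[0,0.1,0,0,0,0],[0,0,0,0,0,0],[0,0,0,0,0,0]]]' 0.45
python3 -c "
from h import *
go([0.6532,-0.1947,0.004],1.4)"
```

```text
time: 15.42
tcp_pos: [0.6538, -0.1955, 0.0082]
eef_rot: [[1.0, 0.001, -0.024], [0.024, -0.0, 1.0], [0.001, -1.0, -0.001]]
force: [0.2, -0.2, -0.4]
opening: 0.449
t 15.42 tcp [ 0.6538 -0.1955  0.0082] yaw 1.4 q [-23.1  29.7  81.3  -0.   68.9 -24.5] F [ 0.2 -0.2 -0.4] op 0.449
turn units (tool axes) [ 0.01 -0.    0.01] shift units after turn [-0.03  0.21  0.04]
```

```bash

python3 -m crank '[[[-0.03,0.12,0.04,0,0,0],[0,0.1,0,0,0,0],[0,0.03,0,0,0,0],[0,0,0,0,0,0]]]' 0.45
python3 -m crank '[[[0,0,0,0,0,0],[0,0,0,0,0,0],[0,0,0,0,0,0],[0,0,0,0,0,0],[0,0,0,0,0,0],[0,0,0,0,0,0],[0,0,0,0,0,0],[0,0,0,0,0,0]]]' 0 70
python3 -c "
from h import *
go([0.6532,-0.1947,0.004],1.4)"
```

```text
time: 15.75
tcp_pos: [0.6527, -0.1947, 0.0022]
eef_rot: [[1.0, -0.0, -0.024], [0.024, -0.0, 1.0], [-0.0, -1.0, -0.0]]
force: [0.4, 0.4, 0.2]
opening: 0.449
time: 16.42
tcp_pos: [0.653, -0.1948, 0.0027]
eef_rot: [[1.0, 0.001, -0.024], [0.024, -0.0, 1.0], [0.001, -1.0, -0.0]]
force: [-0.1, 0.2, 6.0]
opening: 0.253
t 16.42 tcp [ 0.653  -0.1948  0.0027] yaw 1.4 q [-23.1  29.9  81.6  -0.   68.4 -24.5] F [-0.1  0.2  6. ] op 0.253
turn units (tool axes) [ 0.   -0.    0.01] shift units after turn [ 0.01 -0.06  0.  ]
```

```bash

python3 -m crank '[[[0,-0.2,0,0,0,0],[0,-0.4,0,0,0,0],[0,-0.8,0,0,0,0],[0,-1,0,0,0,0],[0,-1,0,0,0,0],[0,-1,0,0,0,0],[0,-0.8,0,0,0,0],[0,-0.6,0,0,-0.4,0],[0,-0.3,0,0,-0.5,0],[0,0,0,0,-0.43,0],[0,0,0,0,0,0],[0,0,0,0,0,0]]]'
python3 - <<'E'
from h import *
from plant import r
A=np.array([.5706,.139]);u=np.array([np.cos(np.radians(97.5)),np.sin(np.radians(97.5))])
p=A-0.265*u
go([*p,0.0667],7.5)
for n in ("wrist","side"):
    c=r.read_camera(n);cv2.imwrite(f'pics/{n}6.png',c['image'][:,:,::-1]);np.savez(f'/tmp/{n}6.npz',**c)
E
```

```text
time: 17.42
tcp_pos: [0.6527, -0.1946, 0.1246]
eef_rot: [[0.992, -0.0, -0.129], [0.129, -0.0, 0.992], [-0.0, -1.0, -0.0]]
force: [0.1, 0.3, -0.3]
opening: 0.257
t 17.42 tcp [ 0.6527 -0.1946  0.1246] yaw 7.43 q [-23.1  24.1  75.1  -0.   80.8 -30.5] F [ 0.1  0.3 -0.3] op 0.257
turn units (tool axes) [ 0.   -0.01 -0.  ] shift units after turn [-1.89  2.89  3.83]
```

View pics/wrist6.png

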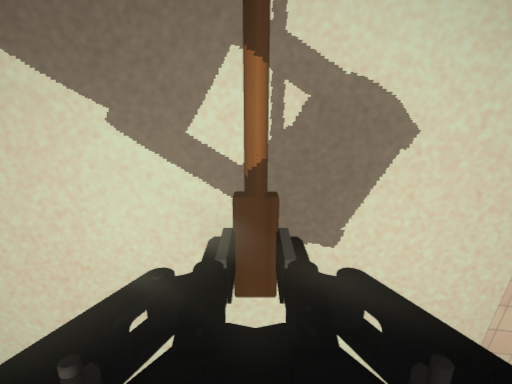

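View pics/side6.png

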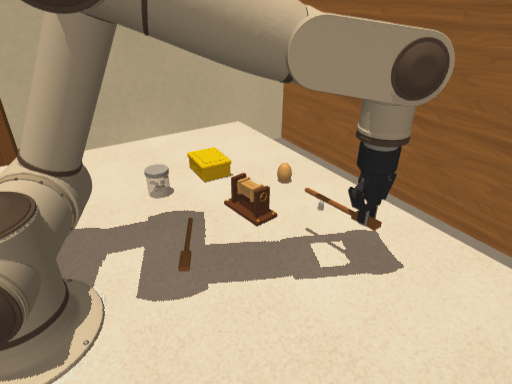

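The spindle is held, with the tab between the pads. I'll measure its line in the tool frame.

```bash
cat > sp.py <<'E'
from h import *
def spin(c,pos,R,zc=0.0033):
    W=cloud(c);P=(W.reshape(-1,3)-pos)@R   # tool coords
    k=(abs(P[:,0])<.02)&(P[:,1]>-.03)&(P[:,1]<.03)&(P[:,2]<.2)
    P=P[k]
    for a in np.arange(-.03,.19,.02):
        s=P[(P[:,2]>a)&(P[:,2]<=a+.02)]
        if len(s)>20: print(round(a+.01,3),len(s),'x mid',round((np.percentile(s[:,0],2)+np.percentile(s[:,0],98))*500,2),'w',round(np.ptp(np.percentile(s[:,0],[2,98]))*1000,1),'top y',round(np.percentile(s[:,1],8)*1000,2),'n')
    print('zmax',P[:,2].max(),'zmin',P[:,2].min())
E
python3 - <<'E'
from sp import *
from plant import r
s=r.get_state();spin(load('wrist6'),np.array(s['tcp_pos']),np.array(s['eef_rot']))
print(s['tcp_pos'])
E
```

```text
-0.02 1239 x mid -0.26 w 22.0 top y -9.67 n
0.0 1756 x mid -0.03 w 38.4 top y -23.12 n
0.02 2321 x mid -0.3 w 33.1 top y -23.85 n
0.04 1016 x mid -0.14 w 17.9 top y -9.17 n
0.06 1033 x mid -0.1 w 11.6 top y -9.14 n
0.08 1165 x mid -0.04 w 11.2 top y -9.18 n
0.1 1345 x mid 0.12 w 11.3 top y -9.08 n
0.12 520 x mid 0.14 w 11.7 top y -9.01 n
zmax 0.11806478387186016 zmin -0.029741788379060777
[ 0.65265068 -0.19460296  0.12417854]
```

```bash

python3 -m crank '[[[-0.4,0,0.8,0,-0.01,0],[-0.5,0,1,0,0,0],[-0.5,0,1,0,0,0],[-0.49,0,1,0,0,0],[0,0.6,0.03,0,0,0],[0,0.9,0,0,0,0],[0,0.8,0,0,0,0],[0,0.4,0,0,0,0],[0,0.15,0,0,0,0],[0,0,0,0,0,0],[0,0,0,0,0,0],[0,0,0,0,0,0]]]'
python3 - <<'E'
from sp import *
from plant import r
A=np.array([.5706,.139]);u=np.array([np.cos(np.radians(97.5)),np.sin(np.radians(97.5))])
for n in ("wrist","top","side"):
    c=r.read_camera(n);cv2.imwrite(f'pics/{n}7.png',c['image'][:,:,::-1]);np.savez(f'/tmp/{n}7.npz',**c)
    b={'side':(200,140,400,260),'top':(200,150,330,230),'wrist':(150,0,370,200)}[n]
    cv2.imwrite(f'pics/{n}7z.png',cv2.resize(c['image'][b[1]:b[3],b[0]:b[2],::-1],None,fx=3.6,fy=3.0*1.2,interpolation=cv2.INTER_CUBIC))
p=A-0.265*u
go([*p,0.0667],7.5)
s=r.get_state();c=load('wrist7');spin(c,np.array(s['tcp_pos']),np.array(s['eef_rot']))
m=cloud(c).reshape(-1,3);d=(m[:,:2]-A);a=d@u;b=d@np.array([-u[1],u[0]])
k=(m[:,2]>.088)&(m[:,2]<.1)&(abs(abs(a)-.05)<.012)&(abs(b)<.03)
print(k.sum())
if k.sum()>20: print('post top a,b',np.percentile(a[k],[1,99]),np.percentile(b[k],[1,99]),np.median(m[k,2]))
k=(m[:,2]>.02)&(m[:,2]<.085)&(a>-.062)&(a<-.05)&(abs(b)<.03);print('front face a',np.median(a[k]),np.percentile(b[k],[1,99]))
E
```

```text
time: 18.52
tcp_pos: [0.6057, -0.1239, 0.0682]
eef_rot: [[0.991, 0.001, -0.131], [0.131, -0.0, 0.991], [0.001, -1.0, -0.001]]
force: [0.2, 0.3, 0.5]
opening: 0.257
t 18.67 tcp [ 0.6056 -0.1239  0.068 ] yaw 7.53 q [-18.7  19.5  88.4  -0.   72.1 -26.2] F [-0.5 -0.5 -0.1] op 0.255
turn units (tool axes) [0.01 0.01 0.01] shift units after turn [-0.02  0.06  0.01]
-0.02 1240 x mid -0.16 w 22.0 top y -9.49 n
0.0 1760 x mid 0.01 w 38.4 top y -23.4 n
0.02 2340 x mid -0.16 w 33.1 top y -23.94 n
0.04 1017 x mid -0.13 w 18.0 top y -8.9 n
0.06 1029 x mid -0.1 w 11.4 top y -8.99 n
0.08 1164 x mid 0.09 w 11.2 top y -8.97 n
0.1 1356 x mid 0.12 w 11.5 top y -8.94 n
0.12 506 x mid 0.11 w 11.3 top y -8.88 n
zmax 0.11790259437553144 zmin -0.030220187847731967
0
  return _methods._mean(a, axis=axis, dtype=dtype,
  ret = ret.dtype.type(ret / rcount)
Traceback (most recent call last):
IndexError: index -1 is out of bounds for axis 0 with size 0
```

View pics/wrist7.png

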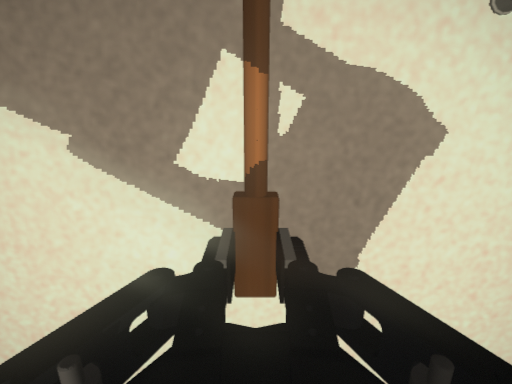

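View pics/side7z.png

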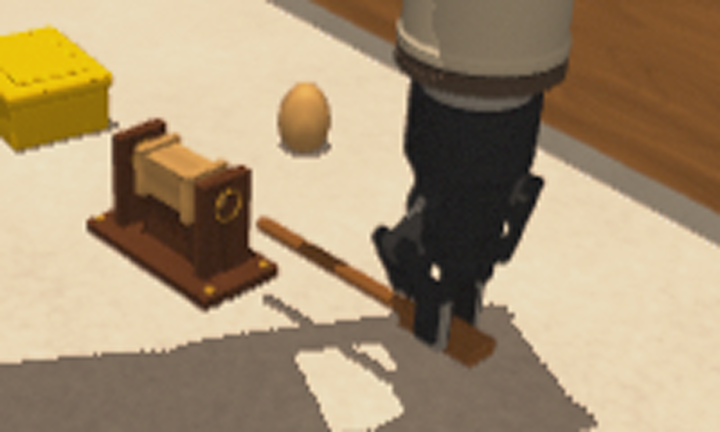

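Side view: the dowel tip at about (263,223) is just short of the near hole at about (228,204). I'll cross-check the tip relative to the rack in the fixed cameras, where calibration error is common to both.

```bash
python3 - <<'E'
from h import *
A=np.array([.5706,.139]);u=np.array([np.cos(np.radians(97.5)),np.sin(np.radians(97.5))]);n=np.array([-u[1],u[0]])
for nm in('side7','top7'):
    m=cloud(load(nm)).reshape(-1,3);d=m[:,:2]-A;a=d@u*1e3;b=d@n*1e3;h=m[:,2]*1e3-70
    print(nm)
    k=(abs(b)<35)&(h>19)&(h<30)&(abs(a)<62);print('post tops',k.sum(),'a',np.percentile(a[k],[1,99]).round(1),'b',np.percentile(b[k],[1,99]).round(1),'h',np.median(h[k]).round(1))
    k=(abs(b)<45)&(h>-62)&(h<-53)&(abs(a)<85);print('base',k.sum(),'a',np.percentile(a[k],[1,99]).round(1),'b',np.percentile(b[k],[1,99]).round(1),'h',np.median(h[k]).round(1))
    k=(abs(b)<18)&(h>16)&(h<23)&(abs(a)<42);print('spool',k.sum(),'a',np.percentile(a[k],[1,99]).round(1),'b',np.percentile(b[k],[1,99]).round(1),'h',np.median(h[k]).round(1))
    for a0 in range(-160,-80,10):
        k=(abs(b)<25)&(abs(h)<25)&(a>a0)&(a<=a0+10)
        if k.sum()>3: print(a0+5,k.sum(),'b',np.percentile(b[k],[2,50,98]).round(1),'h',np.percentile(h[k],[2,50,98]).round(1),'amax',a[k].max().round(1))
E
```

```text
side7
post tops 177 a [-57.5  55.4] b [-20.4  24.6] h 22.0
base 438 a [-76.5  69.3] b [-34.2  40. ] h -56.8
spool 148 a [-35.6  40.6] b [-17.3  17.2] h 18.5
-155 16 b [-1.8  4.3  6.9] h [ 1.   6.7 10. ] amax -150.1
-145 14 b [-1.3  3.6  7.3] h [0.7 5.8 8.3] amax -140.3
-135 17 b [-1.2  3.8  6.3] h [0.9 6.4 9.2] amax -130.5
-125 14 b [-2.7  4.3  6.8] h [-0.2  6.3  8.8] amax -120.7
-115 14 b [0.5 3.8 7. ] h [1.  6.4 9.3] amax -110.5
-105 14 b [-3.3  4.1  6.6] h [-0.2  5.7  8.4] amax -100.4
-95 11 b [-1.8  4.   6.3] h [0.8 6.1 7.9] amax -90.4
top7
post tops 179 a [-55.4  55.8] b [-19.3  23.4] h 21.3
base 678 a [-73.4  74.4] b [-35.8  39.5] h -58.6
spool 139 a [-32.8  30.1] b [-17.2  17.6] h 18.1
-155 14 b [-1.6  3.9  6.5] h [ 1.   5.2 10.7] amax -151.4
-145 16 b [-3.7  1.8  6.1] h [ 2.6  6.6 10. ] amax -140.3
-135 14 b [-3.6  2.   7.2] h [1.9 5.3 8.5] amax -131.6
-125 15 b [-2.9  0.9  7.2] h [2.4 4.8 9.2] amax -120.3
-115 16 b [-4.3  1.   6.3] h [-1.9  5.5  8.8] amax -110.1
-105 15 b [-2.1  3.2  6.9] h [2.  5.7 9.4] amax -100.7
-95 13 b [-3.8  0.1  6.2] h [0.4 5.8 8.1] amax -90.3
```

```bash

python3 -m crank '[[[-0.02,0.06,0.3,0,0,0],[0,0,0.4,0,0,0],[0,0,0.4,0,0,0],[0,0,0.4,0,0,0],[0,0,0.4,0,0,0],[0,0,0.4,0,0,0],[0,0,0.3,0,0,0],[0,0,0,0,0,0],[0,0,0,0,0,0]]]'
python3 - <<'E'
from h import *
from plant import r
A=np.array([.5706,.139]);u=np.array([np.cos(np.radians(97.5)),np.sin(np.radians(97.5))])
go([*(A-0.104*u),0.0667],7.5);print(np.round(r.get_state()['torque'],2))
c=r.read_camera('side');b=(210,160,330,250)
cv2.imwrite('pics/side8z.png',cv2.resize(c['image'][b[1]:b[3],b[0]:b[2],::-1],None,fx=6,fy=6,interpolation=cv2.INTER_CUBIC))
E
```

```text
time: 19.42
tcp_pos: [0.5981, -0.0719, 0.0662]
eef_rot: [[0.991, 0.0, -0.132], [0.132, -0.0, 0.991], [0.0, -1.0, -0.0]]
force: [0.3, -0.2, -0.4]
opening: 0.256
t 19.42 tcp [ 0.5981 -0.0719  0.0662] yaw 7.58 q [-14.2  17.9  90.7  -0.   71.4 -21.7] F [ 0.3 -0.2 -0.4] op 0.256
turn units (tool axes) [0.   0.02 0.  ] shift units after turn [ 0.01 -0.03  5.43]
[ 0.    0.06 -0.03]
```

View pics/side8z.png

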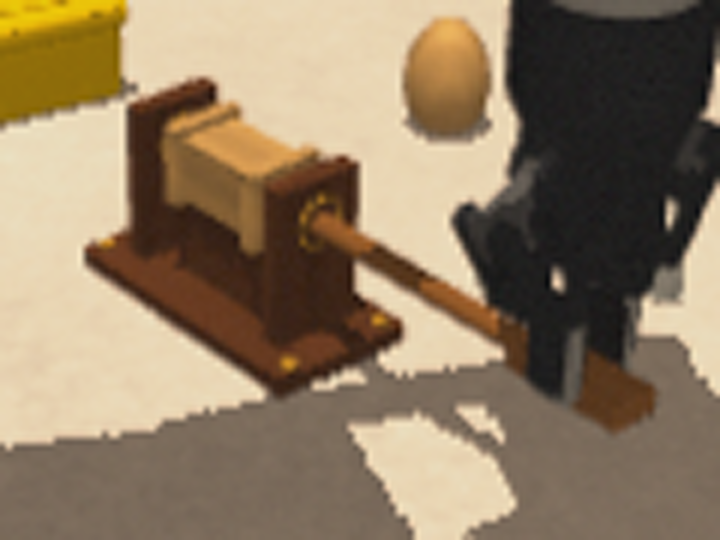

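The dowel is entering the near hole (about (320,222)) centred, with no contact force. Continuing.

```bash

python3 -m crank '[[[0,-0.02,0.3,0,0,0],[0,0,0.4,0,0,0],[0,0,0.4,0,0,0],[0,0,0.4,0,0,0],[0,0,0.4,0,0,0],[0,0,0.4,0,0,0],[0,0,0.4,0,0,0],[0,0,0.4,0,0,0],[0,0,0.4,0,0,0],[0,0,0.3,0,0,0],[0,0,0.1,0,0,0],[0,0,0,0,0,0],[0,0,0,0,0,0]]]'
python3 - <<'E'
from h import *
from plant import r
A=np.array([.5706,.139]);u=np.array([np.cos(np.radians(97.5)),np.sin(np.radians(97.5))])
go([*(A-0.104*u),0.0667],7.5);print(np.round(r.get_state()['torque'],2))
E
```

```text
time: 20.55
tcp_pos: [0.5879, 0.005, 0.0665]
eef_rot: [[0.991, 0.0, -0.131], [0.131, -0.0, 0.991], [-0.0, -1.0, -0.0]]
force: [-0.6, 0.5, -0.1]
opening: 0.248
t 20.55 tcp [0.5879 0.005  0.0665] yaw 7.55 q [ -7.   16.3  92.8  -0.   70.9 -14.6] F [-0.6  0.5 -0.1] op 0.248
turn units (tool axes) [ 0.    0.01 -0.  ] shift units after turn [ 0.02 -0.01  1.55]
[-0.02 -0.    0.03]
```

```bash

python3 -m crank '[[[0,0,0.25,0,0,0],[0,0,0.3,0,0,0],[0,0,0.3,0,0,0],[0,0,0.3,0,0,0],[0,0,0.25,0,0,0],[0,0,0.12,0,0,0],[0,0,0.03,0,0,0],[0,0,0,0,0,0],[0,0,0,0,0,0],[0,0,0,0,0,0],[0,0,0,0,0,0]]]'
cat > chk.py <<'E'
from h import *
from plant import r
A=np.array([.5706,.139]);u=np.array([np.cos(np.radians(97.5)),np.sin(np.radians(97.5))]);n=np.array([-u[1],u[0]])
go([*(A-0.104*u),0.0667],7.5);print(np.round(r.get_state()['torque'],2),np.abs(r.get_state()['dq']).max())
for nm,b in(('side',(200,140,330,240)),('top',(190,150,320,250)),('wrist',(180,0,340,120))):
    c=r.read_camera(nm)
    cv2.imwrite(f'pics/{nm}9z.png',cv2.resize(c['image'][b[1]:b[3],b[0]:b[2],::-1],None,fx=5,fy=5,interpolation=cv2.INTER_CUBIC))
    m=cloud(c).reshape(-1,3);d=m[:,:2]-A;a=d@u*1e3;bb=d@n*1e3;h=m[:,2]*1e3-70
    k=(abs(bb)<35)&(h>19)&(h<30)&(abs(a)<62)
    k2=(abs(bb)<14)&(abs(h)<14)&(a>58)&(a<110)
    if k.sum()>9 and k2.sum()>2:print(nm,'posts a',np.percentile(a[k],[1,99]).round(1),'b',np.percentile(bb[k],[1,99]).round(1),'tip a max',k2.sum(),np.percentile(a[k2],[50,98,100]).round(1),'b',np.median(bb[k2]).round(1),'h',np.percentile(h[k2],90).round(1))
E
python3 chk.py
```

```text
time: 21.47
tcp_pos: [0.5838, 0.0356, 0.0665]
eef_rot: [[0.991, -0.0, -0.131], [0.131, -0.0, 0.991], [-0.0, -1.0, -0.0]]
force: [-0.6, -0.3, 0.6]
opening: 0.254
t 21.47 tcp [0.5838 0.0356 0.0665] yaw 7.52 q [ -4.   16.   93.2  -0.   70.8 -11.6] F [-0.6 -0.3  0.6] op 0.254
turn units (tool axes) [ 0.    0.01 -0.  ] shift units after turn [ 0.02 -0.01  0.01]
[ 0.01 -0.02  0.01] 0.07942055634472694
top posts a [-55.  56.] b [-19.6  23.3] tip a max 18 [64.6 71.1 71.2] b 2.6 h 7.0
```

View pics/side9z.png

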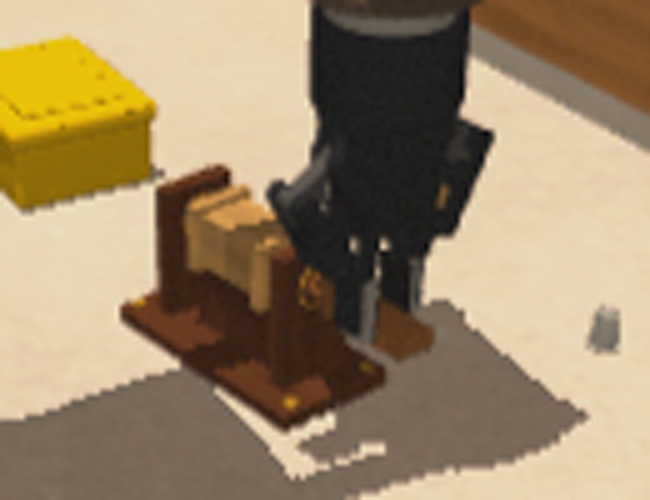

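View pics/top9z.png

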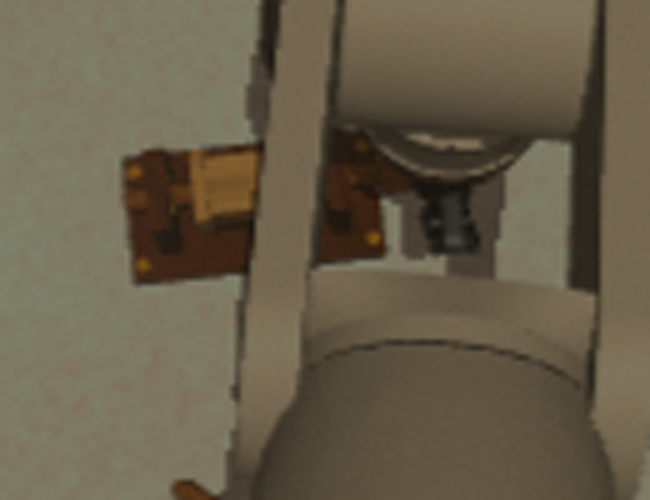

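View pics/wrist9z.png

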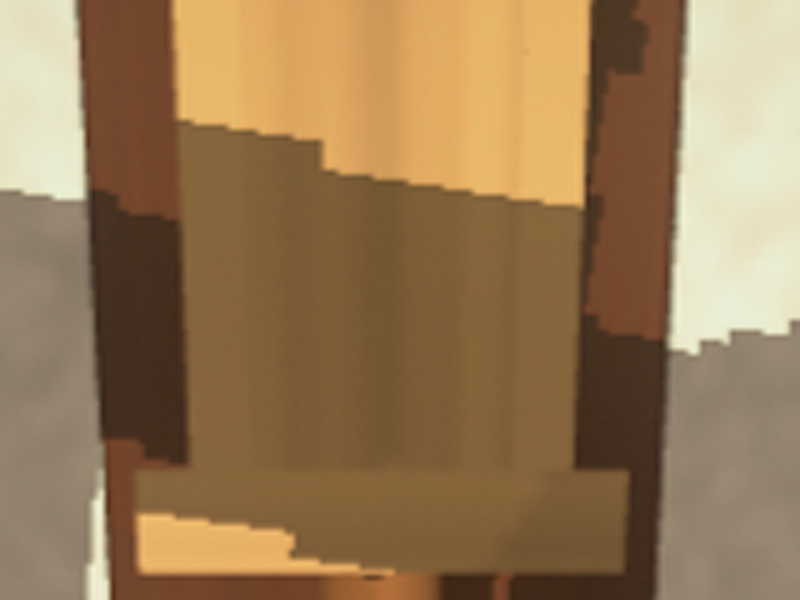

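The tip is at +71 mm against the far post's face at +56 mm (15 mm out). Contact force is about 0 and the spool hasn't moved. Handing in.

```bash
python3 -c "
from plant import r
print(r.finish_job()); s=r.get_state();print(s['time'],s['force'],s['opening'])"
```

```text
the job is handed in; nothing more can be done
None
the job is handed in; nothing more can be done
```

The job is handed in at about 21.6 s on the robot's clock. The spool is on the block and the spindle is threaded through both posts and the spool, still held by its tab.

- **Spool:** after I let go it lay flat, within about 0.5 mm sideways and 1.7 mm off centre along the axis. It was still seated in the last pictures.
- **Spindle:** I took the right-hand one and threaded it from the robot's right. At the last check the tip was about 15 mm beyond the far post, measured with the top camera and consistent with the arm's own position. The arm was at rest, with a wrist force under 1 N.
- **Disagreement:** the top and side cameras placed the rack about 2 mm sideways from where the wrist camera did, which is within the stated calibration. I trusted the wrist view, because the spool placement confirmed it, and the dowel went in without contact force.
- **Gaps in the final views:** in the last side picture the rack hid the tip, so the 15 mm comes from the top camera alone.
- **Bystanders:** I steered clear of the tin, jar, egg and thimble. I did not measure their positions again at the end.

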